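# Build up the keyed spindle: spacer, washer, bushing

### The job

Thread the three loose steel parts onto the upright spindle in this order: first the notched spacer, notches down, turned until its notches drop over the two dogs of the flange and it sits fully down on the flange; then the plain washer, flat on the spacer; last the flanged bushing, narrow nose down, so that the nose enters the washer's hole and the wide head lies flat on the washer. Leave the stack at rest and do not push the other things on the bench about.

Things in the scene. Friction and masses are not known exactly. Their poses are not given: they have to be found in the camera images.
- stand: the spindle stand, screwed to the bench: a grey round foot 110 mm across, on it a steel flange 68 mm across with its top face 24 mm above the bench, and in its middle an upright steel spindle. Origin on the spindle's axis at bench height; z up. Its x and y axes tell nothing about the dogs
- spindle_seat (a point): point on the spindle's axis at the flange's top face; z up. Two drive dogs stand on the flange: bars 8 mm wide, 8 mm high, from 15 to 29 mm from the axis on opposite sides, in one line through it. Flange and dogs are locked by a stiff brake at an angle that differs each time and is NOT told by any axes given: find it by touch or by eye
- spindle_tip (a point): centre of the spindle's upper end, 70 mm above spindle_seat. The spindle is round and plain, 24 mm thick; its last 5 mm taper to 16 mm
- spacer_centre (a point): the spacer: a steel sleeve 58 mm across and 50 mm high standing upright, about 0.3 kg, the tallest of the three parts; hole 26.5 mm. Point: its centre, 25 mm above its underside; z up. Home, it is 25 mm above spindle_seat. Grip it at or above its middle, with about 45 mm free between the fingers above the grip for the spindle's end
- spacer: the same spacer; origin at the centre of its underside. In the underside are four radial notches 12 mm wide and 10 mm deep, along its own +x, +y, -x and -y. Unless two of them are over the dogs (within about 4 degrees) it rests on the dogs, 8 mm too high; turned there under light pressure it drops home
- washer_centre (a point): the washer: a plain flat steel ring 64 mm across and 12 mm thick, hole 42 mm, about 0.15 kg, lying flat. Point: its centre, 6 mm above its underside; z up. Lying on the seated spacer it is 56 mm above spindle_seat. Its hole is far wider than the spindle; the bushing's nose centres it
- washer: the same washer; origin at the centre of its underside
- bushing_centre (a point): the bushing: a flanged steel bush standing nose down, 27 mm high, about 0.2 kg. Head 52 mm across and 18 mm high; nose under it 38.5 mm across and 9 mm long with a 3 mm bevel; hole 26.5 mm right through. Point: its centre, 13.5 mm above the nose's end; z up. With the head on the washer it is 66.5 mm above spindle_seat
- bushing: the same bushing; origin at the centre of the nose's end
- block_plane_centre (a point): a metal block plane 52x164x57 mm, a bystander; point: its centre, half-way up
- mug_1_centre (a point): a grey-green mug 80 mm across and 94 mm high with a handle, a bystander; point: its centre, half-way up
- arbor_collar_centre (a point): a flat dark rounded ring 90 mm across and 12 mm thick from another machine, a bystander: it is not the washer; point: its centre, half-way up
- wedge_1_centre (a point): a dark hardwood wedge 40x120x30 mm, a bystander; point: its centre, half-way up
Things that resemble listed ones, but are neither listed nor needed, are in the scene too. What is shaped like the spacer but red or turquoise is not meant.

How it is judged (in metres and radians):
On the way, in this order (a step that is already met when the one before it is completed fails the run):
1. the spacer sits fully down on the flange, over the dogs (z of spacer_centre in the frame of spindle_seat between 0.022 and 0.028 m and horizontal distance between spacer_centre and spindle_seat below 0.004 m and angle between spacer_centre's own z axis and vertical below 0.06 rad), for 0.2 s.
2. the washer lies flat on the seated spacer, round the spindle (all of step 1 and z of washer_centre in the frame of spindle_seat between 0.053 and 0.059 m and horizontal distance between washer_centre and spindle_seat below 0.01 m and angle between washer_centre's own z axis and vertical below 0.06 rad), for 0.2 s.
3. the bushing's nose is in the washer and its head flat on it (all of step 2 and z of bushing_centre in the frame of spindle_seat between 0.0635 and 0.0695 m and horizontal distance between bushing_centre and spindle_seat below 0.004 m and angle between bushing_centre's own z axis and vertical below 0.06 rad), for 0.2 s.
At the end, for the whole second after the job is handed in: Spacer home on the flange (height within 3 mm, within 4 mm of the axis), washer flat on it (within 3 mm in height, 6 mm of the axis), bushing head on the washer (within 3 mm in height, 4 mm of the axis), each tilted less than 0.06 rad and at rest (all of step 1 and z of washer_centre in the frame of spindle_seat between 0.053 and 0.059 m and horizontal distance between washer_centre and spindle_seat below 0.006 m and angle between each of washer_centre, bushing_centre's own z axis and vertical below 0.06 rad and z of bushing_centre in the frame of spindle_seat between 0.0635 and 0.0695 m and horizontal distance between bushing_centre and spindle_seat below 0.004 m and linear speed of each of spacer, washer, bushing below 0.02 m/s); the robot touches nothing.
It fails at once if a bystander is pushed more than 30 mm (distance of any of block_plane_centre, mug_1_centre, wedge_1_centre from where it was at the start of the episode above 0.03 m).
It also fails if it takes over 72 s, if anything falls off the work surface, if the arm or the gripper's body presses on something with over 40 N, if the wrist force passes 120 N, or if a joint passes its speed limit or range.

### The arm

A 6-joint arm with a two-finger parallel gripper is mounted at the origin on the work surface; the furniture and walls round the work are solid. World frame = base frame: x ahead of the robot, y to its left, z up, the work surface at z = 0. Lengths are in mm, angles in rad, forces in N, time in s.
With the tool pointing down it reaches from about 400 to 925 mm from the base axis. Payload 3.4 kg.
Tool frame: the origin (TCP) lies midway between the tips of the shut fingers; the grasp point (between the pads) lies 19 mm behind it; z points along the fingers, y is the direction in which the jaws open and shut (so a half turn about z gives the same grasp; the last joint's range is limited). The gripper opens to 85 mm and grips with 20 to 120 N. Pads are 22 mm wide; open, the fingers measure 114 mm over their backs; the gripper's body (76 mm by 85 mm) begins 54 mm behind the grasp point. The pads swing forward as they close: fully open they stand 13 mm farther back than shut.
Start: joints at [-1.421, 0.307, 1.506, -0, 1.328, -0.073], TCP at [127.028, -560.799, 231.305] pointing down, gripper open.
Joint ranges: [-3.12, 3.12], [-1.05, 2.28], [0.14, 2.33], [-1.42, 4.57], [0.1, 2.73], [-2.68, 2.68]. Speed limits (rad/s): [2.57, 2.57, 3.14, 3.14, 3.14, 3.14].

### API

Orientations are given as a unit quaternion [x, y, z, w].
In Python, from rig import r, camera gives the robot as it stands.
- The arm moves only by the shell command python3 -m handwheel 'ROWS' [FORCE]. ROWS is JSON, a list that holds one entry, the list of rows, each a list of 5 numbers: the shift along the tool's x, y, z in cm, then the turn about the tool's z in degrees, then the closure in counts, from 0 (fully open) to 255 (shut). A call has 1 to 12 rows; each row is the pose to reach, as a shift and turn from the pose measured when the call began, along the tool's axes at that moment; what a row does not reach only later rows make up. A row lasts 1/12 s, in which the tool goes at most 41.7 mm and 7.16 degrees, less where a joint would pass 70% of its speed; a pose out of reach is approached as far as the arm can. A call with a gripper value outside its range is refused whole. The fingers move at their own pace and stop on an object; FORCE is the grip in N (left out, the last holds). Time passes only in rows, so rows that repeat a pose let the fingers close. It gives the time, the measured TCP pose, the force and the opening at its end, in the units of the state.
- r.read_state(): the state, without advancing time (a new reading comes with each control period).
- camera(name): name is "side" or "top"; returns a dict with "img" (384x512x3 uint8, blue, green, red), "range_z" (384x512 float32, mm along the optical axis (not along the pixel's ray), 0 where there is no reading), "K" (3x3 intrinsics, pixels), "D" ([k1, k2, p1, p2, k3] as OpenCV has them; the pictures are not rectified), "R" (3x3) and "t" (3): a world point X has camera coordinates R X + t. Camera axes: x right, y down, z forward; pixel columns grow to the right and rows downward; lengths in mm; the calibration is good to about 2 mm. A picture is of the moment at which its call begins.
- r.finish_job(): hands the job in, once; it reports no verdict.
The state is a dict: "t": time; "joint_positions": joint angles; "joint_velocities": joint speeds; "joint_torque": joint torques, N m; "eef_pos": TCP position; "tool_rot": TCP orientation; "contact_force": force on the tool from outside, world axes, zero at the start; "wrist_torque": the same for the moment, N m; "width": opening from 0.0 (shut) to 1.0 (fully open).
Only numpy, scipy, OpenCV 4.12 (cv2) and the standard library are available. Lean on these libraries where they do the work, as an engineer would, in place of code of your own. Each camera call takes 0.05 s, during which the arm holds its last target. There are 200 camera calls.

## Working session

There is one attempt and no reset: what is moved stays moved. The work goes in short steps, Python scripts to look and compute and a shell command to move; the robot and the scene stay as the last step left them, time stands still between calls to the robot, and variables do not carry over. Pictures are saved under pics/ and viewed, on a budget of 10 in all, crops included, one or two more only if the job needs it, and the job is handed in when it is done.

```bash
ls; mkdir -p pics
python3 - <<'E'
from rig import r,camera
import cv2,numpy as np
for n in("top","side"):
    c=camera(n); np.savez(f"{n}0.npz",**c); cv2.imwrite(f"pics/{n}0.png",c["img"]); print(n,c["K"].tolist(),c["D"],c["R"].tolist(),c["t"])
print(r.read_state())
a=cv2.imread("pics/top0.png")
cv2.imwrite("pics/top0b.png",cv2.resize(a,(800,600),interpolation=cv2.INTER_CUBIC))
a=cv2.imread("pics/side0.png")
cv2.imwrite("pics/side0b.png",cv2.resize(a,(800,600),interpolation=cv2.INTER_CUBIC))
E
```

```text
pics
top [[433.04435353782884, 0.0, 253.3418710288916], [0.0, 433.04435353782884, 195.50464383693966], [0.0, 0.0, 1.0]] [-0.04398058  0.          0.          0.          0.        ] [[0.013857693219553529, -0.999817460922539, -0.013153295139999245], [-0.9986002997994176, -0.013166913162284034, -0.05122571266746683], [0.051043173678227985, 0.013844754681252205, -0.9986004792651915]] [-139.49555459  434.91108585 1527.87748422]
side [[465.9971523921776, 0.0, 258.1195827111909], [0.0, 465.9971523921776, 195.64326138121638], [0.0, 0.0, 1.0]] [0.03496467 0.         0.         0.         0.        ] [[-0.9012263982546505, -0.43301137332451234, -0.017091800975023753], [-0.25776348779505154, 0.5673537320246996, -0.7820918917348366], [0.34835178117627047, -0.7004362164603318, -0.6229286822920057]] [ 316.30473345  263.78559399 1269.22565737]
{'t': 0.1, 'joint_positions': array([-1.42152243e+00,  3.07491177e-01,  1.50753329e+00,  1.40102999e-05,
        1.32840601e+00, -7.35137304e-02]), 'joint_velocities': array([ 0.00245991, -0.00135604, -0.00263393,  0.00099614,  0.00016124,
        0.0024676 ]), 'joint_torque': array([ 1.22313577e-04, -4.58527994e+01, -2.52607566e+01, -1.77542925e-04,
        5.57045350e-03, -2.88188758e-06]), 'eef_pos': array([ 126.92626555, -560.17772202,  230.48074264]), 'tool_rot': array([ 9.93801890e-01,  1.11161859e-01, -2.80061951e-05, -9.18510263e-04]), 'contact_force': array([-0.12158664, -0.05466665,  0.39019319]), 'wrist_torque': array([ 0.04802791, -0.01348253,  0.01342986]), 'width': 1.0019157555187794}
```

View pics/top0b.png

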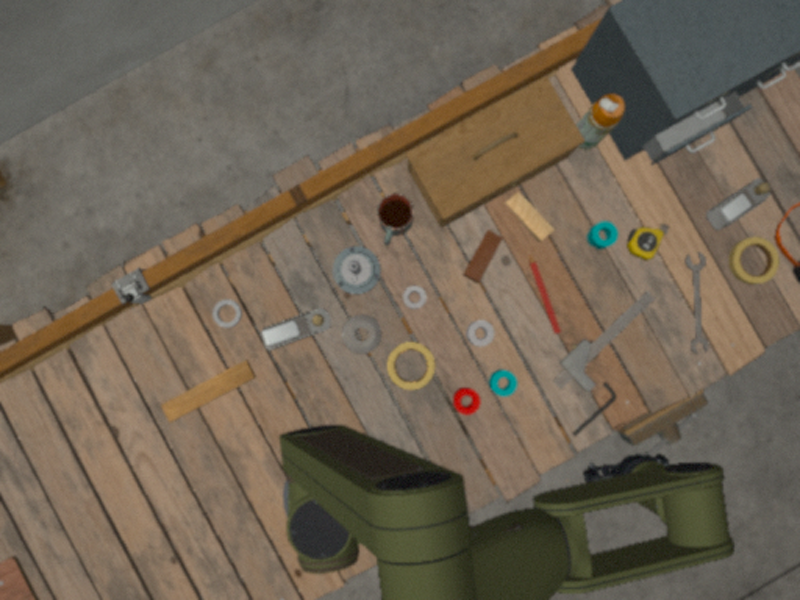

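View pics/side0b.png

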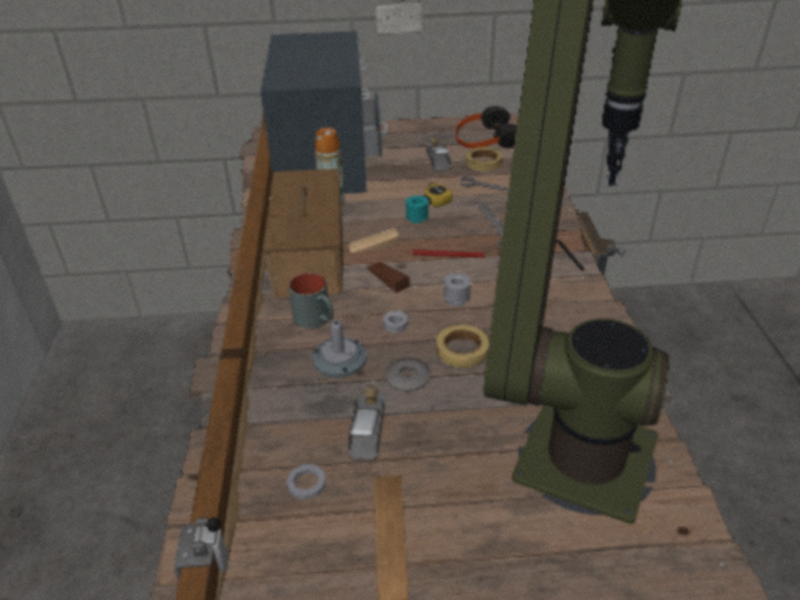

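The top view (800 px wide) shows the stand at (356,268) and grey ring candidates:
- (480,333): tall in the side view at (457,290), so it is the spacer.
- (414,296): small and low, so the bushing.
- (226,313): thin light ring, so the washer.
- (361,334): wide and dark, so the arbor collar and not the washer.

The red (466,401) and turquoise (503,383), (603,235) sleeves and the yellow rings are decoys.

```bash
cat > h.py <<'E'
import numpy as np,cv2
def load(n,f=None):
    from rig import camera
    return dict(np.load(f)) if f else camera(n)
def rays(c,uv):
    p=cv2.undistortPoints(np.float64(uv).reshape(-1,1,2),c["K"],c["D"]).reshape(-1,2)
    return np.c_[p,np.ones(len(p))]
def plane(c,uv,z):
    d=rays(c,uv)@c["R"]; o=-c["R"].T@c["t"]
    return o+d*((z-o[2])/d[:,2])[:,None]
def cloud(c):
    h,w=c["range_z"].shape; v,u=np.mgrid[:h,:w]
    d=rays(c,np.c_[u.ravel(),v.ravel()])*c["range_z"].reshape(-1,1)
    return ((d-c["t"])@c["R"]).reshape(h,w,3)
def proj(c,X):
    return cv2.projectPoints(np.float64(X).reshape(-1,1,3),cv2.Rodrigues(c["R"])[0],c["t"].reshape(3,1),c["K"],c["D"])[0].reshape(-1,2)
E
python3 - <<'E'
from h import *
c=load("top","top0.npz");s=load("side","side0.npz");P=cloud(c);S=cloud(s)
np.set_printoptions(precision=1,suppress=True)
for n,(u,v),zt,R in [("stand",(356,268),94,8),("spacer",(480,333),50,29),("bushing",(414,296),27,26),("washer",(226,313),12,32),("collar",(361,334),12,45)]:
    X=plane(c,[(u*.64,v*.64)],zt)[0]
    print(n,X,np.hypot(*X[:2]))
    for q,nm in((P,"top"),(S,"side")):
        m=(np.hypot(q[...,0]-X[0],q[...,1]-X[1])<60)&(abs(q[...,2]-zt)<(5 if zt>12 else 4)); 
        if m.sum()>3:
            p=q[m]; (cc,rr)=cv2.minEnclosingCircle(p[:,:2].astype(np.float32)); print("  ",nm,m.sum(),np.median(p,0),cc,rr)
    u0,v0=proj(c,X)[0]
T=c["img"];out=[]
for X,z in (((356,268),0),((480,333),0),((414,296),0),((226,313),0)):
    u,v=int(X[0]*.64),int(X[1]*.64); out.append(cv2.resize(T[v-22:v+22,u-22:u+22],(390,290) if 0 else (290,290),interpolation=cv2.INTER_CUBIC))
a=np.hstack([np.vstack(out[:2]),np.vstack(out[2:])])
o=[]
for X,z in (((336,350),0),((457,290),0)):
    u,v=int(X[0]*.64),int(X[1]*.64); o.append(cv2.resize(s["img"][v-22:v+22,u-18:u+18],(210,290),interpolation=cv2.INTER_CUBIC))
cv2.imwrite("pics/m1.png",np.hstack([a,np.vstack(o)]))
E
```

```text
stand [512.3 -47.7  94. ] 514.5125964003246
   top 27 [517.8 -41.2  92.7] (517.8101196289062, -42.71692657470703) 11.41280746459961
   side 34 [512.5 -38.3  94.2] (512.5276489257812, -39.68172073364258) 13.45574951171875
spacer [ 376.3 -320.8   50. ] 494.5013925709885
   top 148 [ 377.  -323.3   50. ] (376.9462890625, -322.72564697265625) 28.976064682006836
   side 133 [ 372.8 -320.3   50.3] (375.455078125, -321.1524658203125) 32.40235137939453
bushing [ 457.8 -174.4   27. ] 489.86375181792613
   top 111 [ 455.3 -171.4   26.2] (456.5835876464844, -174.652587890625) 25.879352569580078
   side 112 [ 452.5 -172.7   27. ] (453.82257080078125, -175.52987670898438) 29.627199172973633
washer [414.4 253.9  12. ] 485.97096262158846
   top 112 [412.  258.3  11.4] (412.6908264160156, 253.65151977539062) 57.6088752746582
   side 264 [410.2 253.5  12.8] (413.4407653808594, 253.4520721435547) 35.0093879699707
collar [370.9 -55.5  12. ] 374.994741023927
   top 249 [376.8 -55.7  11.3] (377.7224426269531, -61.44530487060547) 50.358985900878906
   side 305 [366.4 -50.9  11.2] (367.5599365234375, -53.499534606933594) 45.150333404541016
```

View pics/m1.png

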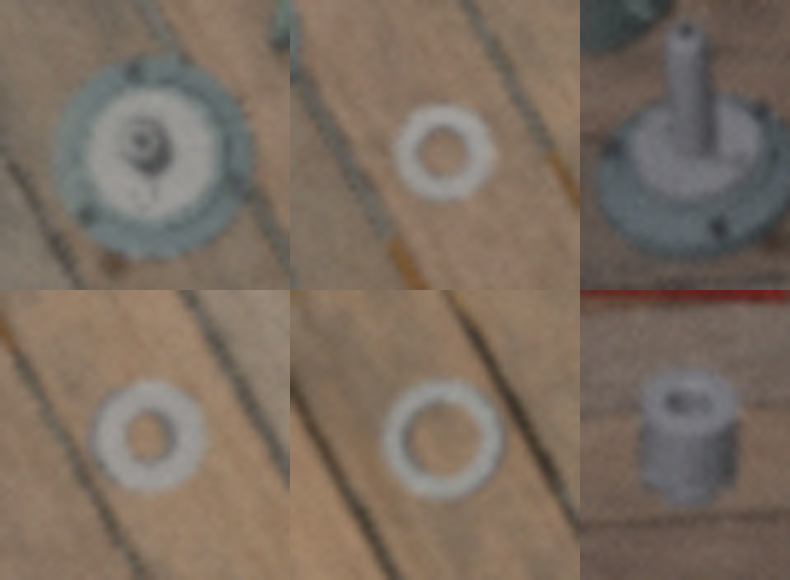

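The montage confirms the choice. The sleeve (bottom left, and bottom right in the side view) is grey and tall with cut-outs at its foot, and the thin ring (bottom middle) is the washer. A dog seems to show just image-below the spindle (~(153,193)), roughly along world x. Next I refine the centres with masks.

```bash
cat >> h.py <<'E'
def ring(c,uv,z,f,rad=30):
    """largest low-saturation blob near uv -> circle (world) on plane z"""
    u,v=map(int,uv);hsv=cv2.cvtColor(cv2.GaussianBlur(c["img"],(3,3),0),cv2.COLOR_BGR2HSV)
    m=np.zeros(hsv.shape[:2],np.uint8);w=np.s_[max(v-rad,0):v+rad,max(u-rad,0):u+rad]
    m[w]=f(hsv[w])*255
    cs,_=cv2.findContours(m,cv2.RETR_EXTERNAL,cv2.CHAIN_APPROX_NONE)
    k=max(cs,key=lambda k:cv2.contourArea(cv2.convexHull(k)))
    X=plane(c,cv2.convexHull(k).reshape(-1,2),z)
    A=np.c_[2*X[:,:2],np.ones(len(X))];s=np.linalg.lstsq(A,(X[:,:2]**2).sum(1),rcond=None)[0]
    return s[:2],np.sqrt(s[2]+s[0]**2+s[1]**2)
E
python3 - <<'E'
from h import *
np.set_printoptions(precision=1,suppress=True)
c=load("top","top0.npz");s=load("side","side0.npz")
g=lambda t:(lambda h:(h[...,1]<t))
for n,a,b,z in [("spacer",(480,333),(457,283),50),("bushing",(414,296),(395,320),27),("washer",(226,313),(306,480),12),("flange",(356,270),(336,352),24)]:
    for t in (35,45,55):
        for nm,cc,p in(("top",c,a),("side",s,b)):
            if nm=="side" and n in("flange",):continue
            q=ring(cc,np.array(p)*.64,z,g(t),24); print(n,t,nm,q)
    u,v=(np.array(a)*.64).astype(int); h=cv2.cvtColor(c["img"],cv2.COLOR_BGR2HSV)
    print(h[v,u-20:u+20,1])
# foot teal
for lo in (70,80):
    print("foot",ring(c,(228,172),10,lambda h:(h[...,0]>lo)&(h[...,0]<110)&(h[...,1]>20),24))
E
```

```text
spacer 35 top (array([ 377.3, -319.7]), np.float64(28.200655979750557))
spacer 35 side (array([ 369.7, -297.3]), np.float64(52.038603413703214))
spacer 45 top (array([ 377. , -319.6]), np.float64(29.61591863916957))
spacer 45 side (array([ 368.8, -298.5]), np.float64(57.993859362723946))
spacer 55 top (array([ 377.7, -319.7]), np.float64(30.980808381369865))
spacer 55 side (array([ 377.9, -334.3]), np.float64(94.8266174867754))
[74 81 79 75 73 69 56 45 68 77 67 38 17 14 11 13 20 55 76 79 82 83 68 39
  6 12  8 12 23 49 75 82 86 87 80 86 83 69 47 48]
bushing 35 top (array([ 456.5, -174.2]), np.float64(24.91656017555713))
bushing 35 side (array([ 450.1, -167.9]), np.float64(32.84625370073896))
bushing 45 top (array([ 502.1, -169.9]), np.float64(88.11827669010223))
bushing 45 side (array([ 451.8, -167.1]), np.float64(35.52309795226663))
bushing 55 top (array([ 498.2, -166.5]), np.float64(86.54048640224241))
bushing 55 side (array([420.8, -70.7]), np.float64(67.8292207499942))
[65 60 64 53 45 29 47 56 71 74 67 73 72 49 22 13 12 24 60 73 70 69 71 70
 43  9 11 16 25 59 74 71 74 67 67 61 49 
[... 301 characters left out ...]
p (array([415.2, 254.1]), np.float64(34.0636760438047))
washer 55 side (array([410.1, 255.2]), np.float64(37.62912066204837))
[88 90 95 89 83 78 82 91 88 86 79 57 23  9  7 21 66 78 82 86 77 80 80 83
 82 78 60 21  9  9 40 81 89 95 96 78 72 71 74 75]
flange 35 top (array([527.8, -42.9]), np.float64(61.50736480222689))
flange 45 top (array([518.1, -60.5]), np.float64(74.56529592810361))
flange 55 top (array([504.5, -26.6]), np.float64(95.27094718143816))
[39 49 56 54 42 34  8  8 17 20 14  9  7  8  7  7  6  6  2  4  5  5  3  5
  8  5  8 12  5  7 12 18 23 19 23 12 28 62 69 73]
foot (array([516. , -43.1]), np.float64(45.695877323793745))
foot (array([516. , -43.1]), np.float64(45.695877323793745))
```

Run:
```python
from h import *
np.set_printoptions(precision=1,suppress=True)
c=load("top","top0.npz");s=load("side","side0.npz")
for t in (8,10,12,14):
    print(t,ring(c,(228,172),24,lambda h:(cv2.GaussianBlur(h[...,1],(3,3),0)<t)&(h[...,2]>110),17))
b=c["img"].astype(float);
for k in (8,14,20):
    d=lambda h:0
print(c["img"][150:196:3,228].tolist())
# foot: cool hue (blue>red)
B=cv2.GaussianBlur(c["img"],(3,3),0).astype(int)
for t in(0,6,12,18):
  f=lambda im:im
  m=((B[...,0]-B[...,2])>t)[146:198,200:256].astype(np.uint8)
  cs=cv2.findContours(m,0,1)[0];k=max(cs,key=cv2.contourArea);X=plane(c,cv2.convexHull(k).reshape(-1,2)+[200,146],8)
  A=np.c_[2*X[:,:2],np.ones(len(X))];q=np.linalg.lstsq(A,(X[:,:2]**2).sum(1),rcond=None)[0];print("foot",t,q[:2],np.sqrt(q[2]+q[0]**2+q[1]**2))
S=cloud(s);C=cloud(c)
for q in(C,S):
  m=(np.hypot(q[...,0]-515,q[...,1]+43)<30)&(q[...,2]>84);print(m.sum(),q[m].mean(0)); 
  for lo in (35,50,65,80):
    m=(np.hypot(q[...,0]-515,q[...,1]+43)<30)&(q[...,2]>lo)&(q[...,2]<lo+15);p=q[m]
    if len(p):print("  ",lo,len(p),p.mean(0),p.min(0),p.max(0))
  m=(np.hypot(q[...,0]-515,q[...,1]+43)<45)&(q[...,2]>20)&(q[...,2]<34);p=q[m];print("flange",len(p),np.float32(cv2.minEnclosingCircle(p[:,:2].astype(np.float32))[0]),p.min(0),p.max(0))
```

```text
8 (array([524.8, -43.9]), np.float64(27.41941646812615))
10 (array([518. , -40.2]), np.float64(33.06099402903949))
12 (array([518.1, -40.9]), np.float64(34.44504284593381))
14 (array([518. , -40.3]), np.float64(35.83082173080667))
[[100, 109, 115], [94, 102, 108], [95, 108, 120], [115, 116, 105], [124, 126, 120], [144, 147, 148], [111, 111, 115], [105, 107, 108], [86, 87, 85], [129, 133, 134], [143, 149, 151], [122, 123, 112], [118, 116, 108], [91, 106, 120], [90, 107, 125], [88, 103, 121]]
foot 0 [518.2 -41.4] 51.59258177614499
foot 6 [518.  -42.6] 48.33763424172107Traceback (most recent call last):
  File "<stdin>", line 15, in <module>
ValueError: max() iterable argument is empty
```

```bash
python3 -m handwheel '[[[0,0,0,0,0],[0,0,0,0,0]]]' 40; python3 -m handwheel --help | head -20
```

```text
t: 0.27
eef_pos: [126.9, -559.7, 229.9]
tool_rot: [0.994, 0.111, -0.0, -0.002]
contact_force: [-0.3, -0.3, 1.1]
width: 1.0invalid input: not JSON, or not a number
```

Spindle axis at about (517.5, -41). Moving above the spacer.

```bash
python3 -m handwheel '[[[29.7,-17.9,0,0,0],[29.7,-17.9,0,0,0],[29.7,-17.9,0,0,0],[29.7,-17.9,0,0,0],[29.7,-17.9,0,0,0],[29.7,-17.9,0,0,0],[29.7,-17.9,6,0,0],[29.7,-17.9,12,0,0],[29.7,-17.9,12,0,0],[29.7,-17.9,12,0,0],[29.7,-17.9,12,0,0],[29.7,-17.9,12,0,0]]]' 40
python3 - <<'E'
from rig import r,camera
import cv2,numpy as np
print(r.read_state())
out=[]
for n,(u,v) in(("top",(307,213)),("side",(292,165))):
    c=camera(n); np.savez(f"{n}1.npz",**c); out.append(cv2.resize(c["img"][v-50:v+50,u-50:u+50],(390,390),interpolation=cv2.INTER_CUBIC))
cv2.imwrite("pics/m2.png",np.hstack(out))
E
```

```text
t: 1.27
eef_pos: [376.3, -317.7, 109.3]
tool_rot: [0.994, 0.112, -0.002, -0.003]
contact_force: [0.7, -0.4, 0.2]
width: 1.001
{'t': 1.2667, 'joint_positions': array([-7.88048002e-01,  3.29018045e-01,  1.83534626e+00,  1.76941353e-03,
        9.83989235e-01,  5.56448311e-01]), 'joint_velocities': array([-0.03132205, -0.03852689, -0.05470117, -0.01006304,  0.00537902,
       -0.00308321]), 'joint_torque': array([ 8.96751657e-01, -3.93830466e+01, -1.77551401e+01,  1.44853271e-01,
        3.27317056e-02,  6.39119209e-02]), 'eef_pos': array([ 376.32554892, -317.71113699,  109.29565486]), 'tool_rot': array([ 0.99365489,  0.11241882, -0.00152181, -0.00310672]), 'contact_force': array([ 0.74404999, -0.36635389,  0.18566939]), 'wrist_torque': array([-0.08795348, -0.04082968, -0.01299934]), 'width': 1.0014129346014695}
```

View pics/m2.png

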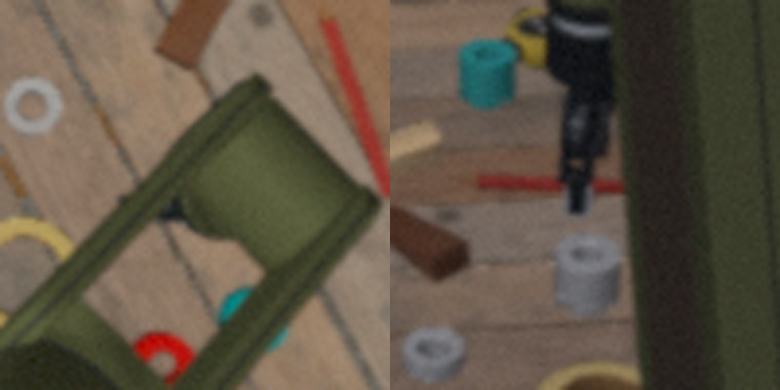

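```bash
python3 -m handwheel '[[[0.1,0.2,3,0,0],[0.1,0.2,6,0,0],[0.1,0.2,8.5,0,0],[0.1,0.2,9.9,0,0],[0.1,0.2,9.9,0,0],[0.1,0.2,9.9,0,0],[0.1,0.2,9.9,0,255],[0.1,0.2,9.9,0,255],[0.1,0.2,9.9,0,255],[0.1,0.2,9.9,0,255],[0.1,0.2,9.9,0,255],[0.1,0.2,9.9,0,255]]]' 40;  python3 -m handwheel '[[[0,0,0,0,255],[0,0,0,0,255],[0,0,0,0,255]]]'
```

```text
t: 2.37
eef_pos: [379.7, -323.3, 14.5]
tool_rot: [0.994, 0.111, 0.001, 0.001]
contact_force: [-0.6, -0.9, 5.7]
width: 0.665
t: 2.62
eef_pos: [379.9, -323.4, 15.0]
tool_rot: [0.994, 0.111, 0.002, 0.001]
contact_force: [-0.1, -0.3, -2.7]
width: 0.664
```

```bash
python3 -m handwheel '[[[0,0,-3,0,255],[0,0,-7,0,255],[0,0,-10,0,255],[0,0,-12.5,0,255],[0,0,-12.5,0,255],[0,0,-12.5,0,255],[0,0,-12.5,0,255],[0,0,-12.5,0,255]]]'
python3 - <<'E'
from rig import r
from h import *
np.set_printoptions(precision=3,suppress=True)
print(r.read_state())
c=load("side"); np.savez("side2.npz",**c); S=cloud(c)
st=r.read_state();e=st["eef_pos"];u,v=proj(c,e)[0].astype(int);print(u,v)
m=(np.hypot(S[...,0]-e[0],S[...,1]-e[1])<32);z=S[...,2][m]
print(np.histogram(z,bins=np.arange(60,260,10)))
cv2.imwrite("pics/m3.png",cv2.resize(c["img"][v-30:v+30,u-30:u+30],(590,590),interpolation=cv2.INTER_CUBIC))
E
```

```text
t: 3.28
eef_pos: [378.2, -321.8, 138.2]
tool_rot: [0.994, 0.111, 0.0, -0.0]
contact_force: [-0.3, -0.1, -2.3]
width: 0.664
{'t': 3.2833, 'joint_positions': array([-0.791,  0.294,  1.796,  0.001,  1.051,  0.556]), 'joint_velocities': array([ 0.   ,  0.009, -0.002,  0.001, -0.   , -0.001]), 'joint_torque': array([  0.01 , -42.32 , -21.786,  -0.002,  -0.052,  -0.   ]), 'eef_pos': array([ 378.212, -321.841,  138.197]), 'tool_rot': array([ 0.994,  0.111,  0.   , -0.   ]), 'contact_force': array([-0.337, -0.111, -2.299]), 'wrist_torque': array([-0.033,  0.02 ,  0.016]), 'width': 0.6636319086479958}
292 158
(array([ 0,  0,  0,  0,  0,  0, 17, 24, 18, 22, 17, 41,  3,  2,  2,  5, 10,
       22, 25]), array([ 60,  70,  80,  90, 100, 110, 120, 130, 140, 150, 160, 170, 180,
       190, 200, 210, 220, 230, 240, 250]))
```

View pics/m3.png

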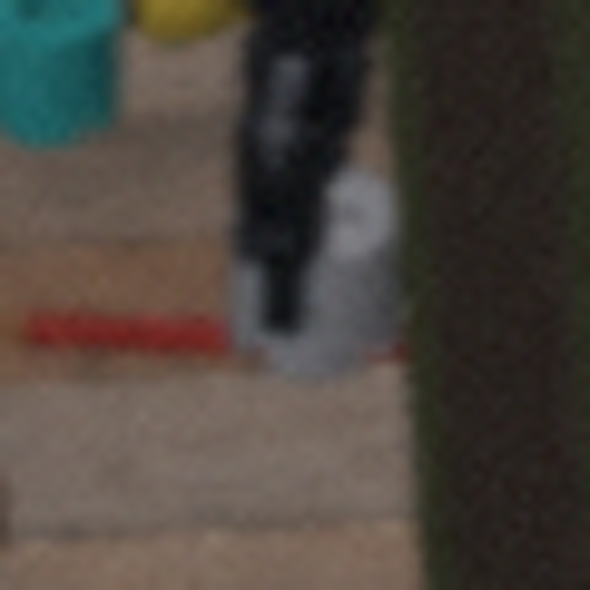

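The spacer is held upright with its underside at about 123 mm. The notches cut both lower silhouettes, so they sit near -19° mod 90. Carrying it to the spindle.

```bash
python3 -m handwheel '[[[19.8,-24.3,0,0,255],[19.8,-24.3,0,0,255],[19.8,-24.3,0,0,255],[19.8,-24.3,0,0,255],[19.8,-24.3,0,0,255],[19.8,-24.3,0,0,255],[19.8,-24.3,0,0,255],[19.8,-24.3,0,0,255],[19.8,-24.3,0,0,255],[19.8,-24.3,0,0,255],[19.8,-24.3,0,0,255],[19.8,-24.3,0,0,255]]]'
python3 - <<'E'
from rig import r
from h import *
np.set_printoptions(precision=3,suppress=True)
st=r.read_state();e=st["eef_pos"];print(e,st["joint_positions"])
out=[]
for n in("side","top"):
    c=load(n); np.savez(f"{n}3.npz",**c);u,v=proj(c,e)[0].astype(int);print(n,u,v,"tip",proj(c,[517.5,-41,94]),"c",proj(c,[e[0],e[1],e[2]-15]))
    out.append(cv2.resize(c["img"][v-30:v+40,u-35:u+35],(390,390),interpolation=cv2.INTER_CUBIC))
cv2.imwrite("pics/m4.png",np.hstack(out))
E
```

```text
t: 4.33
eef_pos: [516.5, -41.9, 137.5]
tool_rot: [0.994, 0.111, -0.001, -0.0]
contact_force: [0.1, 0.3, -2.5]
width: 0.664
[516.452 -41.94  137.517] [-0.163  0.322  1.752  0.001  1.069  1.185]
side 213 195 tip [[214.142 206.681]] c [[213.882 199.316]]
top 225 168 tip [[225.892 169.961]] c [[225.511 169.33 ]]
```

View pics/m4.png

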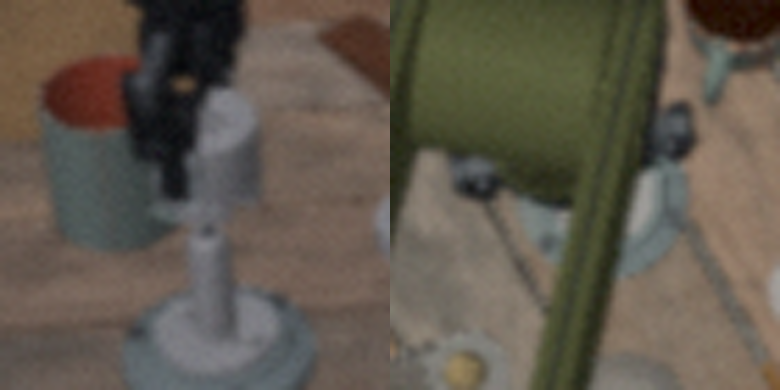

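Side view: the spacer is centred over the spindle laterally (about 208 against 212 crop px). Descending gently.

```bash
python3 -m handwheel '[[[0.1,-0.1,2,0,255],[0.1,-0.1,3,0,255],[0.1,-0.1,3.3,0,255],[0.1,-0.1,3.6,0,255],[0.1,-0.1,3.9,0,255],[0.1,-0.1,4.0,0,255]]]'
```

```text
t: 4.93
eef_pos: [518.7, -41.2, 98.3]
tool_rot: [0.994, 0.11, 0.001, -0.0]
contact_force: [2.6, 0.6, -1.8]
width: 0.664
```

```bash
python3 -m handwheel '[[[0.05,0,1,-6,255],[0.05,0,2,-12,255],[0.05,0,3,-18,255],[0.05,0,4,-19,255],[0.05,0,4.5,-19,255],[0.05,0,4.7,-19,255],[0.05,0,4.9,-19,255],[0.05,0,5.1,-19,255]]]';python3 -m handwheel '[[[0,0,0.2,0,255],[0,0,0.3,0,255],[0,0,0.4,0,255]]]'
```

```text
t: 5.6
eef_pos: [519.3, -41.0, 47.4]
tool_rot: [0.962, 0.272, 0.001, -0.0]
contact_force: [0.8, 1.3, -3.1]
width: 0.664
t: 5.85
eef_pos: [519.7, -41.0, 45.3]
tool_rot: [0.962, 0.272, 0.001, 0.0]
contact_force: [-3.2, 2.2, 20.3]
width: 0.664
```

Resting on the dogs. Now sweeping under light pressure.

```bash
python3 -m handwheel '[[[0,0,0.2,-3,255],[0,0,0.2,-6,255],[0,0,0.2,-9,255],[0,0,0.2,-12,255]]]';python3 -m handwheel '[[[0,0,0.2,3,255],[0,0,0.2,7,255],[0,0,0.2,12,255],[0,0,0.2,16,255],[0,0,0.2,20,255],[0,0,0.2,24,255]]]'
```

```text
t: 6.18
eef_pos: [520.3, -40.0, 46.1]
tool_rot: [0.929, 0.371, 0.003, -0.0]
contact_force: [-3.8, 7.5, 22.0]
width: 0.667
t: 6.68
eef_pos: [519.8, -40.6, 44.6]
tool_rot: [0.985, 0.17, 0.002, 0.0]
contact_force: [-0.5, -0.9, 2.2]
width: 0.665
```

```bash
python3 -m handwheel '[[[0,0,0.3,0,255],[0,0,0.5,0,255],[0,0,0.5,0,255]]]'
```

```text
t: 6.93
eef_pos: [520.0, -40.8, 41.8]
tool_rot: [0.985, 0.173, 0.003, 0.001]
contact_force: [-3.0, 2.3, 14.1]
width: 0.667
```

```bash
python3 -m handwheel '[[[0,0,0.2,3,255],[0,0,0.2,6,255],[0,0,0.2,9,255],[0,0,0.2,9,255]]]';python3 -m handwheel '[[[0,0,0.3,3,255],[0,0,0.3,6,255],[0,0,0.3,9,255],[0,0,0.3,9,255]]]'
```

```text
t: 7.27
eef_pos: [522.2, -41.1, 41.4]
tool_rot: [0.995, 0.097, 0.005, 0.002]
contact_force: [0.8, 1.9, 6.4]
width: 0.663
t: 7.6
eef_pos: [525.3, -42.0, 39.9]
tool_rot: [1.0, 0.019, 0.009, 0.003]
contact_force: [3.7, -1.7, 6.3]
width: 0.667
```

Run:
```python
from rig import r
from h import *
np.set_printoptions(precision=3,suppress=True)
st=r.read_state();e=st["eef_pos"];print(e,st["wrist_torque"],st["contact_force"])
c=load("side"); np.savez("side4.npz",**c);u,v=proj(c,[517,-41,60])[0].astype(int);print(u,v,"tip",proj(c,[517.5,-41,94]))
S=cloud(c);m=np.hypot(S[...,0]-517,S[...,1]+41)<40;m[:, :]&=(S[...,2]>15)&(S[...,2]<110);print(np.histogram(S[...,2][m],np.arange(16,110,4)))
cv2.imwrite("pics/m5.png",cv2.resize(c["img"][v-30:v+30,u-35:u+35],(700,600),interpolation=cv2.INTER_CUBIC))
```

```text
[525.307 -42.037  39.942] [-0.223 -0.685  0.869] [ 3.726 -1.686  6.35 ]
215 215 tip [[214.142 206.681]]
(array([54, 49, 37, 19, 12, 14, 19,  8, 16, 22, 14, 19, 20, 25, 54, 57, 20,
       16, 16, 26,  9,  7,  6]), array([ 16,  20,  24,  28,  32,  36,  40,  44,  48,  52,  56,  60,  64,
        68,  72,  76,  80,  84,  88,  92,  96, 100, 104, 108]))
```

View pics/m5.png

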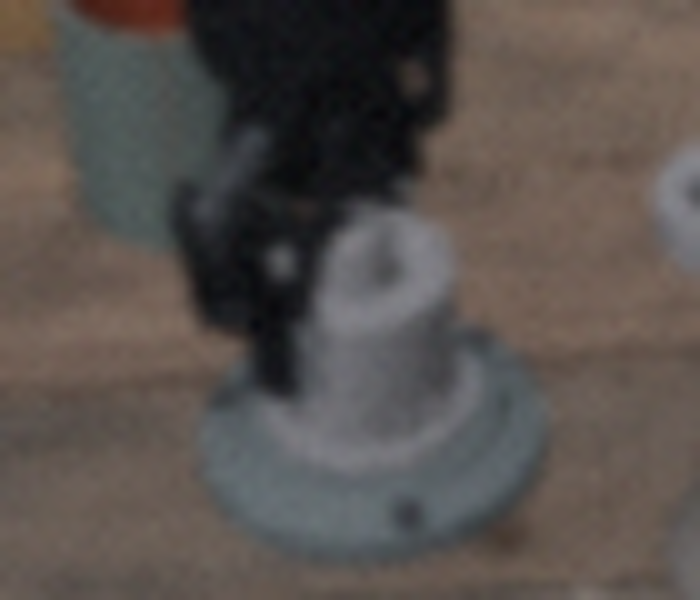

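Spacer top is at about 76 mm (74 when home, 82 if riding on the dogs), no gap shows on the flange, and 0.87 Nm resists the turn, so the dogs are engaged. Releasing and lifting.

```bash
python3 -m handwheel '[[[0,0,0,0,0],[0,0,0,0,0],[0,0,0,0,0],[0,0,0,0,0],[0,0,0,0,0],[0,0,-3,0,0],[0,0,-6,0,0],[0,0,-9.5,0,0],[0,0,-9.5,0,0],[0,0,-9.5,0,0]]]';python3 -m handwheel '[[[-9.8,-30,0,-7,0],[-9.8,-30,0,-14,0],[-9.8,-30,0,-21,0],[-9.8,-30,0,-28,0],[-9.8,-30,0,-35,0],[-9.8,-30,0,-40,0],[-9.8,-30,0,-40,0],[-9.8,-30,0,-40,0],[-9.8,-30,0,-40,0],[-9.8,-30,0,-40,0],[-9.8,-30,0,-40,0]]]'
python3 - <<'E'
from rig import r
from h import *
np.set_printoptions(precision=3,suppress=True)
st=r.read_state();print(st["eef_pos"],st["tool_rot"],st["contact_force"])
for n in("side","top"):
    c=load(n); np.savez(f"{n}5.npz",**c);S=cloud(c)
    d=np.hypot(S[...,0]-518,S[...,1]+41);z=S[...,2]
    m=(d<24)&(d>17)&(z>60)&(z<90);print(n,m.sum(),np.median(z[m]),z[m].std());m=(d<52)&(d>40)&(z>0)&(z<40);print(" foot",np.median(z[m]))
    m=(d<40)&(z>70)&(z<82);X=S[m];print(np.median(X,0),cv2.minEnclosingCircle(X[:,:2].astype(np.float32)), X.min(0),X.max(0))
    for t in (12,16): print(ring(c,proj(c,[517.5,-41,74])[0],74,lambda h:(h[...,1]<t),14))
E
```

```text
t: 8.48
eef_pos: [525.1, -41.7, 136.9]
tool_rot: [1.0, 0.02, 0.011, 0.003]
contact_force: [-0.6, -0.2, 0.2]
width: 0.998
t: 9.4
eef_pos: [414.5, 253.3, 131.6]
tool_rot: [0.933, 0.361, 0.008, 0.007]
contact_force: [0.0, 0.9, 0.8]
width: 0.999
[414.464 253.33  131.578] [0.933 0.361 0.008 0.007] [0.034 0.917 0.8  ]
side 55 74.96196622357857 2.793290792117477
 foot 13.676913502063934
[506.583 -33.289  74.899] ((515.1142578125, -40.531646728515625), 30.51825714111328) [485.717 -70.293  70.319] [543.438 -11.764  81.979]
(array([509.072, -20.109]), np.float64(44.94906272304955))
(array([506.495, -20.889]), np.float64(45.732318866490914))
top 75 73.85269672249407 3.142349377492596
 foot 12.692033732274695
[515.838 -40.495  74.252] ((517.3597412109375, -41.271522521972656), 29.217975616455078) [488.436 -70.484  70.144] [544.083 -12.135  80.27 ]
(array([513.423, -44.235]), np.float64(33.72528959058211))
(array([518.515, -40.287]), np.float64(46.00576243367163))
```

Spacer is home: top at 74–75 mm in both views, centre about (517,-41). Now the washer.

```bash
python3 -m handwheel '[[[-0.1,-0.3,4,0,0],[-0.1,-0.3,8,0,0],[-0.1,-0.3,11,0,0],[-0.1,-0.3,12.8,0,0],[-0.1,-0.3,13.2,0,0],[-0.1,-0.3,13.45,0,0],[-0.1,-0.3,13.45,0,0],[-0.1,-0.3,13.45,0,0]]]';python3 -m handwheel '[[[0,0,0,0,255],[0,0,0,0,255],[0,0,0,0,255],[0,0,0,0,255],[0,0,0,0,255],[0,0,0,0,255],[0,0,0,0,255]]]' 40
```

```text
t: 10.17
eef_pos: [416.4, 253.5, -1.4]
tool_rot: [0.933, 0.36, 0.009, 0.007]
contact_force: [0.9, -0.3, 0.7]
width: 1.0
t: 10.75
eef_pos: [417.6, 254.1, 0.7]
tool_rot: [0.933, 0.36, 0.011, 0.007]
contact_force: [-2.6, -1.6, 11.6]
width: 0.717
```

```bash
python3 -m handwheel '[[[0,0,-3,0,255],[0,0,-7,0,255],[0,0,-11,0,255],[0,0,-14,0,255],[0,0,-14,0,255],[0,0,-14,0,255],[0,0,-14,0,255]]]'
python3 - <<'E'
from rig import r
from h import *
np.set_printoptions(precision=3,suppress=True)
st=r.read_state();e=st["eef_pos"];print(e,st["tool_rot"],st["contact_force"],st["width"])
out=[]
for n in("side","top"):
    c=load(n); np.savez(f"{n}6.npz",**c);u,v=proj(c,e)[0].astype(int);print(n,u,v)
    S=cloud(c);d=np.hypot(S[...,0]-e[0],S[...,1]-e[1]);m=(d<40)&(S[...,2]>e[2]-30)&(S[...,2]<e[2]+30);print(np.histogram(S[...,2][m]-e[2],np.arange(-30,31,4)))
    out.append(cv2.resize(c["img"][max(v-30,0):v+30,u-30:u+30],(390,390),interpolation=cv2.INTER_CUBIC))
cv2.imwrite("pics/m6.png",np.hstack(out))
E
```

```text
t: 11.33
eef_pos: [413.3, 254.5, 140.7]
tool_rot: [0.933, 0.36, 0.011, 0.007]
contact_force: [1.0, 0.1, -2.5]
width: 0.717
[413.268 254.511 140.732] [0.933 0.36  0.011 0.007] [ 1.002  0.067 -2.54 ] 0.7171782454621661
side 189 273
(array([  0,   0,   0,   0,   0,   0,   0,  11,  21,  42, 128,  21,   5,
         6,   1]), array([-30, -26, -22, -18, -14, -10,  -6,  -2,   2,   6,  10,  14,  18,
        22,  26,  30]))
top 134 199
(array([ 0,  0,  0,  0,  0,  0,  3,  1, 10, 48, 27,  7,  2,  1,  1]), array([-30, -26, -22, -18, -14, -10,  -6,  -2,   2,   6,  10,  14,  18,
        22,  26,  30]))
```

View pics/m6.png

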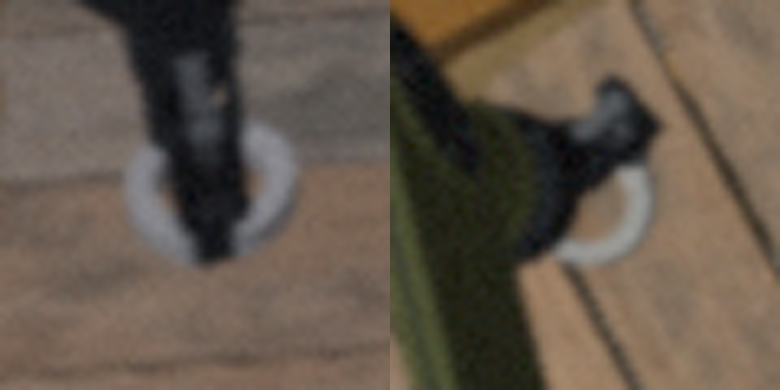

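Run:
```python
from h import *
np.set_printoptions(precision=3,suppress=True)
e=np.array([413.3,254.5,140.7])
for n in("side","top"):
    c=load(n,f"{n}6.npz");S=cloud(c);h=cv2.cvtColor(c["img"],cv2.COLOR_BGR2HSV)
    d=np.hypot(S[...,0]-e[0],S[...,1]-e[1])
    m=(d<42)&(abs(S[...,2]-e[2]-9)<12)&(h[...,1]<35)&(h[...,2]>95);X=S[m];print(n,len(X))
    for i in range(3):
        A=np.c_[X[:,:2]-e[:2],np.ones(len(X))];p=np.linalg.lstsq(A,X[:,2]-e[2],rcond=None)[0];rs=X[:,2]-e[2]-A@p;X=X[abs(rs)<2.5*rs.std()]
    print("plane",p,rs.std())
    w=X[:,:2]-e[:2];print(cv2.minEnclosingCircle(w.astype(np.float32)))
    uv=np.argwhere(m)[:,::-1]; q=cv2.convexHull(uv.astype(np.int32)).reshape(-1,2);Y=plane(c,q,e[2]+p[2])[:,:2]-e[:2];print(cv2.minEnclosingCircle(Y.astype(np.float32)))
```

```text
side 197
plane [ 0.006 -0.026 11.4  ] 2.2486083291662715
((-7.14406681060791, -0.1936941146850586), 36.3233528137207)
((-8.330159187316895, 0.2279970645904541), 36.732242584228516)
top 88
plane [0.014 0.02  9.943] 2.8349349938745956
((-9.68960189819336, -11.641698837280273), 29.906261444091797)
((-8.116312980651855, -10.590103149414062), 29.986351013183594)
```

The washer is held flat, with its underside about 0.7 mm below the TCP and its centre about 2.3 mm along tool -x. Carrying it to the spindle.

```bash
python3 -m handwheel '[[[-12,28.9,0,0,255],[-12,28.9,0,0,255],[-12,28.9,0,0,255],[-12,28.9,0,0,255],[-12,28.9,0,0,255],[-12,28.9,0,0,255],[-12,28.9,0,0,255],[-12,28.9,0,0,255],[-12,28.9,0,0,255],[-12,28.9,0,0,255],[-12,28.9,0,0,255],[-12,28.9,0,0,255]]]'
python3 - <<'E'
from rig import r
from h import *
np.set_printoptions(precision=3,suppress=True)
st=r.read_state();e=st["eef_pos"];print(e,st["tool_rot"],st["contact_force"],st["width"])
c=load("side"); np.savez("side7.npz",**c);u,v=proj(c,e)[0].astype(int);print(u,v,proj(c,[517.3,-41.2,94]),proj(c,[517.3,-41.2,e[2]]))
cv2.imwrite("pics/m7.png",cv2.resize(c["img"][max(v-30,0):v+40,u-35:u+35],(560,560),interpolation=cv2.INTER_CUBIC))
E
```

```text
t: 12.43
eef_pos: [516.1, -39.5, 142.3]
tool_rot: [0.933, 0.36, 0.008, 0.006]
contact_force: [0.6, 0.4, -1.0]
width: 0.718
[516.103 -39.48  142.349] [0.933 0.36  0.008 0.006] [ 0.626  0.413 -0.987] 0.7178948256790136
213 194 [[214.232 206.66 ]] [[213.004 194.214]]
```

View pics/m7.png

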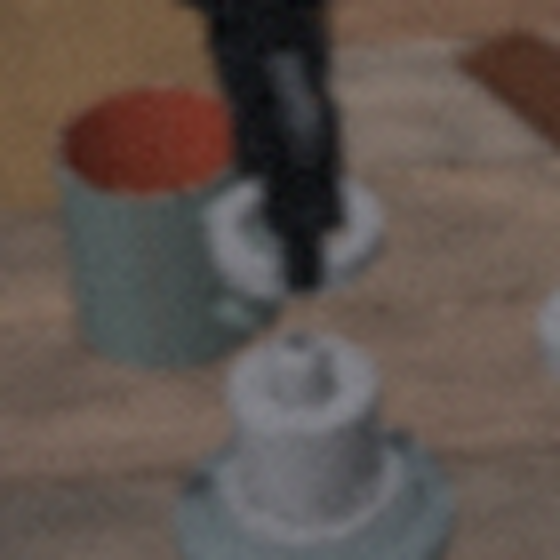

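```bash
python3 -m handwheel '[[[0.15,0.1,2,0,255],[0.15,0.1,3.5,0,255],[0.15,0.1,4.5,0,255],[0.15,0.1,5.5,0,255],[0.15,0.1,6.2,0,255],[0.15,0.1,6.5,0,255],[0.15,0.1,6.5,0,255]]]';python3 -m handwheel '[[[0,0,0.1,0,255],[0,0,0.2,0,255],[0,0,0.2,0,255]]]'
```

```text
t: 13.07
eef_pos: [519.1, -39.1, 77.1]
tool_rot: [0.933, 0.361, 0.008, 0.006]
contact_force: [-1.1, -1.4, -2.0]
width: 0.721
t: 13.32
eef_pos: [519.5, -39.2, 75.5]
tool_rot: [0.933, 0.36, 0.009, 0.006]
contact_force: [0.3, -0.5, -1.3]
width: 0.717
```

```bash
python3 -m handwheel '[[[0,0,0.1,0,255],[0,0,0.1,0,255],[0,0,0.1,0,0],[0,0,0.1,0,0],[0,0,0.1,0,0],[0,0,0.1,0,0],[0,0,0.1,0,0],[0,0,-3,0,0],[0,0,-6,0,0],[0,0,-7,0,0],[0,0,-7,0,0],[0,0,-7,0,0]]]'
python3 - <<'E'
from rig import r
from h import *
np.set_printoptions(precision=3,suppress=True)
st=r.read_state();print(st["eef_pos"],st["tool_rot"],st["contact_force"])
E
```

```text
t: 14.32
eef_pos: [518.2, -38.9, 145.7]
tool_rot: [0.933, 0.36, 0.009, 0.006]
contact_force: [0.1, -0.6, -0.4]
width: 1.0
[518.226 -38.915 145.7  ] [0.933 0.36  0.009 0.006] [ 0.08  -0.577 -0.416]
```

```bash
python3 -m handwheel '[[[-13.7,5.9,0,0,0],[-13.7,5.9,0,0,0],[-13.7,5.9,0,0,0],[-13.7,5.9,0,0,0],[-13.7,5.9,0,0,0],[-13.7,5.9,0,0,0],[-13.7,5.9,0,0,0],[-13.7,5.9,0,0,0]]]'
python3 - <<'E'
from rig import r
from h import *
np.set_printoptions(precision=3,suppress=True)
st=r.read_state();e=st["eef_pos"];print(e,st["tool_rot"])
for n in("top","side"):
    c=load(n); np.savez(f"{n}8.npz",**c);S=cloud(c)
    d=np.hypot(S[...,0]-517,S[...,1]+41);z=S[...,2]
    m=(d<36)&(z>79)&(z<91);X=S[m];print(n,len(X),np.median(z[m&(d>22)&(d<31)]),cv2.minEnclosingCircle(X[:,:2].astype(np.float32)),X.min(0),X.max(0))
    A=np.c_[X[:,:2]-[517,-41],np.ones(len(X))];print(np.linalg.lstsq(A,X[:,2],rcond=None)[0])
    print(ring(c,proj(c,[517.3,-41.2,86])[0],86,lambda h:(h[...,1]<12)&(h[...,2]>120),14))
c=load("top","top8.npz");s=load("side","side8.npz")
o=[]
for c in(c,s):
    u,v=proj(c,[517,-41,80])[0].astype(int);o.append(cv2.resize(c["img"][v-22:v+22,u-22:u+22],(390,390),interpolation=cv2.INTER_CUBIC))
cv2.imwrite("pics/m8.png",np.hstack(o))
E
```

```text
t: 14.98
eef_pos: [456.4, -173.6, 144.2]
tool_rot: [0.933, 0.361, 0.009, 0.006]
contact_force: [-0.3, -0.2, 0.2]
width: 0.997
[ 456.365 -173.614  144.205] [0.933 0.361 0.009 0.006]
top 175 85.12888363122673 ((518.2721557617188, -41.51005172729492), 32.03879928588867) [487.446 -71.436  79.12 ] [549.21   -9.625  90.98 ]
[ 0.004 -0.002 85.382]
(array([514.378, -43.243]), np.float64(35.4746402167985))
side 202 86.72632464762586 ((515.4200439453125, -41.41257095336914), 34.7320671081543) [482.396 -75.055  79.079] [546.065  -7.77   90.77 ]
[ 0.018 -0.014 86.047]
(array([511.203, -47.576]), np.float64(22.52482183130861))
```

View pics/m8.png

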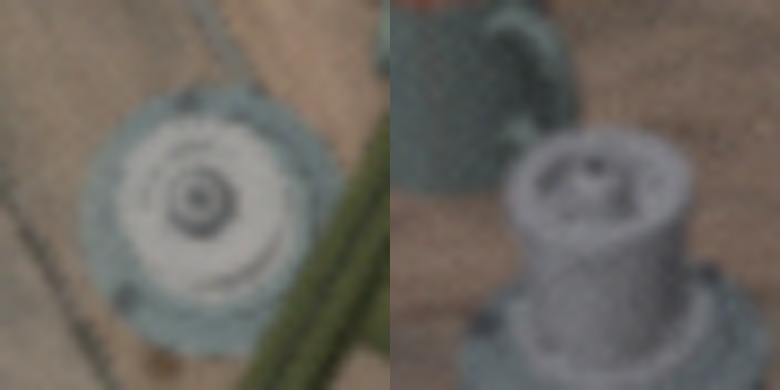

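The washer lies flat at 85–86 mm, centred near (518.3,-41.5). Now the bushing.

```bash
python3 -m handwheel '[[[-0.2,-0.2,4,0,0],[-0.2,-0.2,8,0,0],[-0.2,-0.2,11,0,0],[-0.2,-0.2,12.8,0,0],[-0.2,-0.2,13.3,0,0],[-0.2,-0.2,13.35,0,0],[-0.2,-0.2,13.35,0,0],[-0.2,-0.2,13.35,0,0]]]';python3 -m handwheel '[[[0,0,0,0,255],[0,0,0,0,255],[0,0,0,0,255],[0,0,0,0,255],[0,0,0,0,255],[0,0,0,0,255],[0,0,0,0,255],[0,0,0,0,255]]]' 40
```

```text
t: 15.75
eef_pos: [458.1, -174.3, 12.3]
tool_rot: [0.932, 0.362, 0.01, 0.007]
contact_force: [0.1, -0.2, -0.1]
width: 1.003
t: 16.42
eef_pos: [458.5, -174.4, 13.8]
tool_rot: [0.932, 0.361, 0.011, 0.008]
contact_force: [-1.3, 1.4, 10.0]
width: 0.585
```

```bash
python3 -m handwheel '[[[0,0,-3,0,255],[0,0,-7,0,255],[0,0,-11,0,255],[0,0,-12.5,0,255],[0,0,-12.5,0,255],[0,0,-12.5,0,255],[0,0,-12.5,0,255]]]'
python3 - <<'E'
from rig import r
from h import *
np.set_printoptions(precision=3,suppress=True)
st=r.read_state();e=st["eef_pos"];print(e,st["tool_rot"],st["contact_force"],st["width"])
o=[]
for n in("side","top"):
    c=load(n); np.savez(f"{n}9.npz",**c);S=cloud(c);h=cv2.cvtColor(c["img"],cv2.COLOR_BGR2HSV)
    u,v=proj(c,e)[0].astype(int)
    d=np.hypot(S[...,0]-e[0],S[...,1]-e[1]);m=(d<36)&(abs(S[...,2]-e[2])<30)&(h[...,1]<35)&(h[...,2]>95);print(n,np.histogram(S[...,2][m]-e[2],np.arange(-30,31,4))[0])
    o.append(cv2.resize(c["img"][v-30:v+30,u-30:u+30],(390,390),interpolation=cv2.INTER_CUBIC))
cv2.imwrite("pics/m9.png",np.hstack(o))
E
```

```text
t: 17.0
eef_pos: [453.9, -173.0, 137.4]
tool_rot: [0.932, 0.361, 0.01, 0.007]
contact_force: [0.7, 0.0, -2.0]
width: 0.585
[ 453.932 -172.992  137.429] [0.932 0.361 0.01  0.007] [ 0.671  0.022 -2.007] 0.585458896346325
side [ 0  0  0  0  0  0  3  7  5  7 28 14  4  3  1]
top [0 0 0 0 0 0 0 0 0 0 0 0 0 0 0]
```

View pics/m9.png

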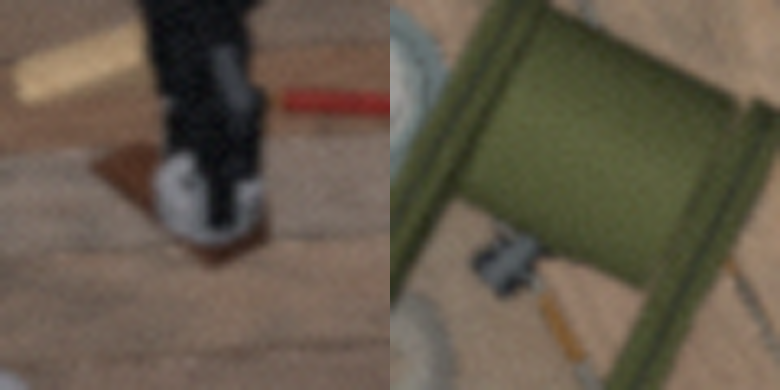

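```bash
python3 -m handwheel '[[[13.8,-5.5,0,0,255],[13.8,-5.5,0,0,255],[13.8,-5.5,0,0,255],[13.8,-5.5,0,0,255],[13.8,-5.5,0,0,255],[13.8,-5.5,0,0,255],[13.8,-5.5,0,0,255],[13.8,-5.5,0,0,255]]]'
python3 - <<'E'
from rig import r
from h import *
np.set_printoptions(precision=3,suppress=True)
st=r.read_state();e=st["eef_pos"];print(e,st["tool_rot"],st["contact_force"],st["width"])
c=load("side"); np.savez("side10.npz",**c);u,v=proj(c,e)[0].astype(int);print(proj(c,e),proj(c,[517.3,-41.2,94]),proj(c,[517.3,-41.2,e[2]]))
cv2.imwrite("pics/m10.png",cv2.resize(c["img"][v-25:v+35,u-30:u+30],(600,600),interpolation=cv2.INTER_CUBIC))
E
```

```text
t: 17.77
eef_pos: [517.3, -39.9, 136.4]
tool_rot: [0.932, 0.361, 0.008, 0.005]
contact_force: [0.3, -0.3, -2.5]
width: 0.587
[517.336 -39.906 136.372] [0.932 0.361 0.008 0.005] [ 0.329 -0.325 -2.486] 0.5865548676108521
[[212.931 196.024]] [[214.232 206.66 ]] [[213.158 195.782]]
```

View pics/m10.png

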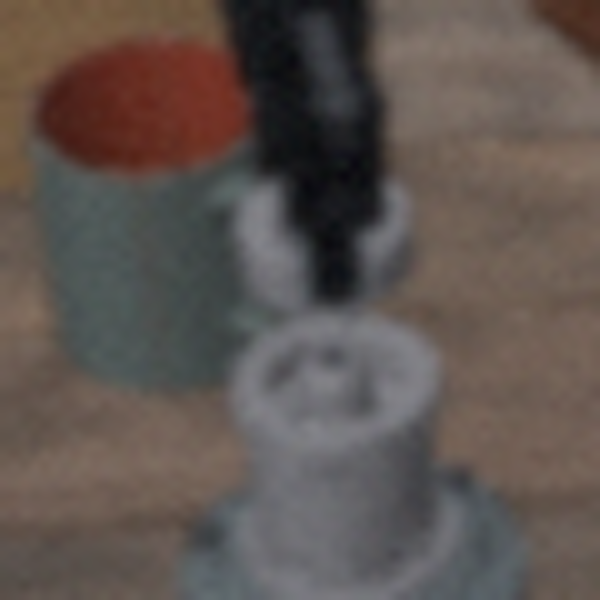

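Side view: bushing centre at 325 px and washer centre at 336 px, with about 12 px of perspective shift expected, so it is aligned. Descending over the taper.

```bash
python3 -m handwheel '[[[0,0.05,1.5,0,255],[0,0.05,2.5,0,255],[0,0.05,2.9,0,255],[0,0.05,3.2,0,255],[0,0.05,3.5,0,255],[0,0.05,3.5,0,255]]]';python3 -m handwheel '[[[0,0,0,0,255]]]'
```

```text
t: 18.32
eef_pos: [518.3, -40.8, 101.3]
tool_rot: [0.933, 0.361, 0.008, 0.005]
contact_force: [1.0, 0.0, -2.9]
width: 0.588
t: 18.4
eef_pos: [518.5, -40.9, 101.5]
tool_rot: [0.933, 0.361, 0.008, 0.005]
contact_force: [0.4, -0.1, -2.3]
width: 0.586
```

```bash
python3 -m handwheel '[[[0,0,0.3,0,255],[0,0,0.6,0,255],[0,0,0.8,0,255],[0,0,1.0,0,255],[0,0,1.1,0,255],[0,0,1.1,0,255]]]';python3 -m handwheel '[[[0,0,0.1,0,255],[0,0,0.1,0,255]]]'
```

```text
t: 18.9
eef_pos: [518.9, -40.9, 91.0]
tool_rot: [0.933, 0.361, 0.008, 0.006]
contact_force: [-1.2, 0.4, 1.8]
width: 0.585
t: 19.07
eef_pos: [519.0, -40.9, 90.9]
tool_rot: [0.933, 0.361, 0.009, 0.006]
contact_force: [-2.3, 0.7, 6.7]
width: 0.585
```

```bash
python3 -m handwheel '[[[0,0,0,0,0],[0,0,0,0,0],[0,0,0,0,0],[0,0,0,0,0],[0,0,0,0,0],[0,0,-3,0,0],[0,0,-6,0,0],[0,0,-8,0,0],[0,0,-8,0,0]]]';python3 -m handwheel '[[[-13,6,0,0,0],[-13,6,0,0,0],[-13,6,0,0,0],[-13,6,0,0,0],[-13,6,0,0,0],[-13,6,0,0,0],[-13,6,0,0,0]]]'
python3 - <<'E'
from rig import r
from h import *
np.set_printoptions(precision=3,suppress=True)
st=r.read_state();print(st["eef_pos"],st["contact_force"])
o=[]
for n in("top","side"):
    c=load(n); np.savez(f"{n}11.npz",**c);S=cloud(c);z=S[...,2];d=np.hypot(S[...,0]-517.3,S[...,1]+41.2)
    for nm,lo,hi,r0,r1 in(("head",97,112,15,25),("washer",78,92,27,31)):
        m=(d<36)&(z>lo)&(z<hi);X=S[m];k=m&(d>r0)&(d<r1);Y=S[k]
        A=np.c_[Y[:,:2]-[517.3,-41.2],np.ones(len(Y))]
        print(n,nm,len(X),np.median(Y[:,2]),np.linalg.lstsq(A,Y[:,2],rcond=None)[0],cv2.minEnclosingCircle(X[:,:2].astype(np.float32)))
    u,v=proj(c,[517,-41,80])[0].astype(int);o.append(cv2.resize(c["img"][v-22:v+22,u-22:u+22],(390,390),interpolation=cv2.INTER_CUBIC))
cv2.imwrite("pics/m11.png",np.hstack(o))
E
```

```text
t: 19.82
eef_pos: [520.6, -41.0, 175.2]
tool_rot: [0.933, 0.361, 0.012, 0.008]
contact_force: [0.8, -0.4, -0.4]
width: 0.998
t: 20.4
eef_pos: [464.7, -172.2, 173.8]
tool_rot: [0.933, 0.36, 0.012, 0.007]
contact_force: [0.4, -0.1, -1.0]
width: 1.002
[ 464.69  -172.228  173.784] [ 0.404 -0.127 -0.997]
top head 143 103.47867965000911 [  0.006   0.007 103.574] ((518.2471923828125, -42.74971008300781), 25.921125411987305)
top washer 101 85.55186193122847 [-0.006 -0.02  85.403] ((518.0242919921875, -41.87591552734375), 32.01519012451172)
side head 154 104.4564287721025 [ -0.008   0.009 103.828] ((513.0823974609375, -44.825523376464844), 29.527070999145508)
side washer 121 83.69080697969217 [-0.052 -0.08  84.76 ] ((514.340087890625, -39.9861946105957), 32.3192024230957)
```

View pics/m11.png

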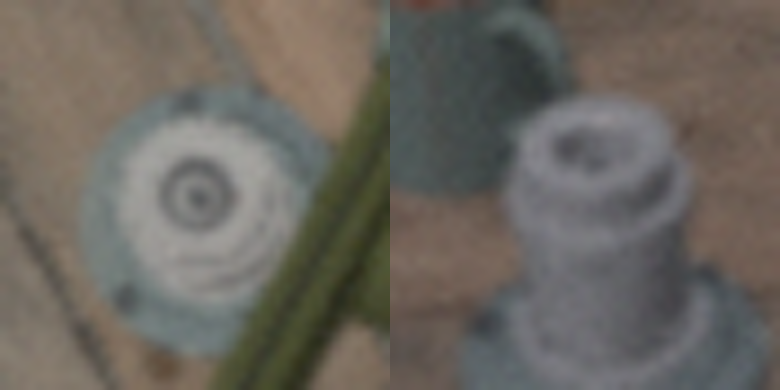

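Both views show the full stack upright. The head top is at 103.5–104.5 mm (104 expected) and the washer top at about 85.5 mm (86 expected), both centred within 2 mm in the top view. Handing in.

```bash
python3 -c "
from rig import r
print(r.finish_job())"
```

```text
the job is handed in; nothing more can be done
None
```

The spacer, washer and bushing are stacked on the spindle in the right order, and I handed the job in at about 20 s with the gripper open and clear. No verdict came back.

**Spacer:** I set it on the dogs, then turned it under light pressure (up to about 22 N) until it dropped home. The dogs then resisted the turn with 0.87 Nm. Its top measured 74–75 mm (74 expected).

**Washer and bushing:** both went on with no sign of binding, then I retreated.

| Last check | Measured | Expected |
|---|---|---|
| Bushing head top, top camera | 103.5 mm | 104 mm |
| Bushing head top, side camera | 104.5 mm | 104 mm |
| Washer top, top camera | 85.5 mm | 86 mm |

- **Centring and tilt:** the top camera put both parts within about 2 mm of the axis. Its fitted tilts were up to 0.02 rad.
- **Side camera disagreement:** it gave centres 3–6 mm off for both parts, a washer top of 83.7 mm and a washer tilt fit of about 0.1 rad. I put this down to its slanted, partly hidden view and did not resolve it.
- **Not checked:** I did not re-measure the bystanders, but nothing suggested contact with any of them. I viewed 13 pictures, 3 over the budget of 10 and one past the allowance.

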